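Third hand: hold the slotted cap holder to the oak rail while the screws go in

ROBOT

A 6-joint arm with a two-finger parallel gripper is mounted at the origin on the work surface. World frame = base frame: x ahead of the robot, y to its left, z up, the work surface at z = 0. Lengths are in m, angles in rad, forces in N, time in s.
With the tool pointing down it reaches from about 0.15 to 0.775 m from the base axis. Payload 6.1 kg.
Tool frame: the origin (TCP) lies between the finger pads; the fingertips stand 11 mm ahead of it and the grasp point (between the pads) lies 8 mm behind it; z points along the fingers, y is the line along which they close (so a half turn about z gives the same grasp; the last joint's range is limited). The gripper opens to 85 mm and grips with 20 to 120 N. Pads are 22 mm wide; open, the fingers measure 114 mm over their backs; the gripper's body (76 mm by 85 mm) begins 54 mm behind the grasp point. The pads swing forward as they close: fully open they stand 13 mm farther back than shut.
Start: joints at [1.172, 0.126, -0.04, 1.405, 0, 1.571], TCP at [0.204, 0.484, 0.242] pointing down, gripper open.
Joint ranges: [-2.72, 2.72], [-0.95, 1.95], [-1.27, 1.35], [-1.78, 2.02], [-1.46, 1.47], [-3.14, 3.14]. Speed limits (rad/s): [2.39, 2.39, 3.01, 3.14, 3.14, 3.14].

INTERFACE

Orientations are given as a rotation vector (axis times angle).
In Python, from workcell import state, eyes, job gives the robot as it stands.
- The arm moves only by the tool carry_out, never from a script. Its argument "targets" is a list of rows, each an object of numbers: "x", "y", "z": the shift along the tool's x, y, z each as a share of 1 m, from -1 to 1; "wx", "wy", "wz": the turn, a rotation vector about the tool's x, y, z each as a share of 0.08 rad, from -1 to 1; "fingers": the opening, from 0 (shut) to 1 (fully open). A call has 1 to 12 rows; each row shifts and turns the commanded pose from where the row before left it, along the tool's axes as they then stand; what a row does not reach is not made up. A row lasts 1/10 s, in which the tool goes at most 50 mm and 8.59 degrees, less where a joint would pass 70% of its speed; a pose out of reach is approached as far as the arm can. A call with a number of a shift or a turn outside -1 to 1 is refused whole. A call with a gripper value outside its range is refused whole. The fingers move at their own pace and stop on an object; "grip_force" is the grip in N (left out, the last holds). Time passes only in rows, so rows that do not move let the fingers close. It gives the time, the measured TCP pose, the force, the opening and the grip force at its end, in the units of the state.
- state(): the state, without advancing time (a new reading comes with each control period).
- eyes.read_camera(name): name is "scene" or "top"; returns a dict with "color" (480x640x3 uint8, red, green, blue), "fx", "fy", "cx", "cy" (pixels), "eye" and "attitude" of the camera in the world. Camera axes: x right, y up, looking along -z (the intrinsics and any distortion apply to the point x, -y, -z); pixel columns grow to the right and rows downward; lengths in m; the calibration is good to about 2 mm. A picture is of the moment at which its call begins. There is no depth.
- job.hand_in(): hands the job in; it is judged then, once.
The state is a dict: "time_s": time; "q": joint angles; "qvel": joint speeds; "effort": joint torques, N m; "eef_pos": TCP position; "eef_rot": TCP orientation; "wrist_force": force on the tool from outside, world axes, zero at the start; "torque": the same for the moment, N m; "finger_gap": finger opening in m; "grasp_force": force on a finger pad.
Only numpy, scipy, OpenCV 4.12 (cv2) and the standard library are available. Lean on these libraries where they do the work, as an engineer would, in place of code of your own. Each camera call takes 0.05 s, during which the arm holds its last target. There are 200 camera calls.

TASK

I am about to screw the slotted plastic cap holder to the oak rail from behind the back strip. Pick it up, stand it on the rail's ledge with its tall flat back flush against the strip and centred on the pencil line (it crosses the middle of the masking tape on the strip's top edge), and press it square against the strip with a steady push of about 10 N, without ramming it. Finish while still holding it pressed there, for at least two seconds, and leave the other things where they are.

Things in the scene. Friction and masses are not known exactly. Their poses are not given: they have to be found in the camera images.
- holder: slotted cap holder, grey plastic, 60 to 130 g, loose on the desk. Foot 57 (x) by 54 (y) by 6 mm; on it four plates, each 6 mm thick and 54 mm wide (y): fins 48 mm tall at x = -25.5, -8.5, 8.5 mm, flat back plate 56 mm tall at x = 25.5 mm. Slots open at both y ends; gripped over the 54 mm width the back stays free. Origin: centre of the underside; x towards the back, z up
- holder_back (a point): the middle of the lower edge of the holder's flat back face (28.5 mm from the holder's origin along its x, at its underside); axes as the holder's
- rail: the white oak rail, fixed to the desk: a ledge 80 mm deep (x), 660 mm long (y) and 20 mm thick, top face 20 mm above the desk, with the back strip along its far edge. Origin: centre of the ledge's underside; x points from the ledge's front edge to the back strip, y along the rail, z up. It may be turned by up to 7 degrees from facing the robot squarely
- strip: the rail's upright back strip, oak, fixed, rigid, 18 mm thick (x), 660 mm long, 65 mm tall, so 45 mm above the ledge; its flat front face is the fence. On its top edge a 54 mm piece of pale masking tape with a pencil line across its middle; two screws stand in it from behind, 14 mm either side of that line. Origin: at desk height on the front face, middle of its length; axes as the rail's
- fix (a point): the place for the holder: the point below the pencil line where the strip's front face meets the top of the ledge (20 mm above the desk); axes as the rail's, x into the strip. The holder is right when point holder_back lies here and the x axes agree
- vase: white ceramic bud vase, empty, 118 mm tall, 60 mm wide, standing loose on the ledge to one side of the place. Origin: centre of the underside
- teleconverter: aluminium teleconverter, 68 mm across, 27 mm tall, lying loose on the ledge on the other side of the place. Origin: centre of the underside
- mount_cap: steel lens mount cap, 60 mm across, 9 mm thick, lying loose on the ledge farther along. Origin: centre of the underside
- screw_tin: low open aluminium tin of screws, 75 x 55 x 22 mm, loose on the desk in front of the rail. Origin: centre of the underside
- lens: short camera lens standing on end, 66 mm across, 58 mm tall, loose on the desk in front of the rail. Origin: centre of the underside
Things that resemble listed ones, but are neither listed nor needed, are in the scene too. Leave any blue or pink look-alike of the holder alone.

How it is judged:
On the way:
1. the holder, gripped or pushed by the robot, is pressed flush and square against the strip at the pencil line with 5 to 15 N for 2 s (contact force between holder and strip between 5 and 15 N and contact force between the fingers and holder above 1 N and x of holder_back in the frame of fix between -0.0025 and 0.0025 m and y of holder_back in the frame of fix between -0.005 and 0.005 m and z of holder_back in the frame of fix between -0.0025 and 0.0025 m and angle between the x axis of holder and the x axis of fix, either way round below 0.035 rad and angle between holder's own z axis and vertical below 0.052 rad and linear speed of holder below 0.01 m/s), for 2 s.
At the end, for the whole second after the job is handed in: the holder stands on the ledge, upright within 3 degrees, its back flush to the strip (within 2.5 mm), square to it within 2 degrees, centred on the pencil line within 5 mm (the slack of the slotted screw holes), still touched by the fingers and pressed on the strip with 5 to 15 N, at rest (all of step 1); the arm keeps its last pose, push and grip.
It fails at once if the holder was rammed against the strip (over 40 N) (contact force between holder and strip above 40 N).
It fails at once if a bystander was moved by more than 15 mm (distance of any of vase, teleconverter, mount_cap, screw_tin, lens from where it was at the start of the episode above 0.015 m).
It fails at once if the vase was tipped (angle between vase's own z axis and vertical above 0.3 rad).
It also fails if it takes over 48 s, if anything falls off the work surface, if the arm or the gripper's body presses on something with over 40 N, if the wrist force passes 120 N, or if a joint passes its speed limit or range.

## Working session

There is one attempt and no reset: what is moved stays moved. The work goes in short steps, Python scripts to look and compute and a tool call to move; the robot and the scene stay as the last step left them, time stands still between calls to the robot, and variables do not carry over. Pictures are saved under pics/ and viewed, at most 10 in all, crops included, and the job is handed in when it is done.

Besides the shell and the picture viewer there is one more tool, called after "Emit:" by a JSON object that holds its "api" and its "payload". carry_out: Moves the arm, as the interface text tells. Its arguments: {"type":"object","properties":{"targets":{"type":"array","items":{"type":"object","properties":{"x":{"type":"number"},"y":{"type":"number"},"z":{"type":"number"},"wx":{"type":"number"},"wy":{"type":"number"},"wz":{"type":"number"},"fingers":{"type":"number"}}}},"grip_force":{"type":"number"}},"required":["targets"]}

```bash
mkdir -p pics; ls; python3 - <<'E'
from workcell import state, eyes
import cv2
for n in("scene","top"):
    c=eyes.read_camera(n); cv2.imwrite(f"pics/{n}0.png",c["color"][:,:,::-1])
    print(n,{k:v for k,v in c.items() if k!="color"})
print(state())
E
```

```text
pics
scene {'fx': 500.92602643852695, 'fy': 500.92602643852695, 'cx': 323.2540629791073, 'cy': 248.06506234448085, 'eye': array([1.14237851, 0.31744712, 0.75848568]), 'attitude': array([0.50544022, 0.75567751, 1.88949718])}
top {'fx': 584.9711267378211, 'fy': 584.9711267378211, 'cx': 320.619982343433, 'cy': 254.04695425964144, 'eye': array([0.30665867, 0.06001497, 1.04134301]), 'attitude': array([ 0.15455502, -0.15202646, -1.56554253])}
{'time_s': 0.1, 'q': array([ 1.17200454e+00,  1.26323050e-01, -4.04827319e-02,  1.40541250e+00,
       -4.95013682e-06,  1.57077502e+00]), 'qvel': array([-0.00107272, -0.00181101,  0.00429671, -0.00090681, -0.0014196 ,
       -0.0001817 ]), 'effort': array([-2.91237916e-05, -4.36903739e+01,  3.53606665e+01,  1.36742019e-02,
       -2.73698333e-05,  3.81224524e-06]), 'eef_pos': array([0.20372643, 0.4834825 , 0.24161568]), 'eef_rot': array([-6.22190179e-01, -3.07908099e+00,  2.19068481e-03]), 'wrist_force': array([0.89363074, 0.4329548 , 0.38844032]), 'torque': array([ 0.01593395, -0.00631802,  0.03330124]), 'grasp_force': 0.0, 'finger_gap': 0.08528380363205648}
```

View pics/scene0.png

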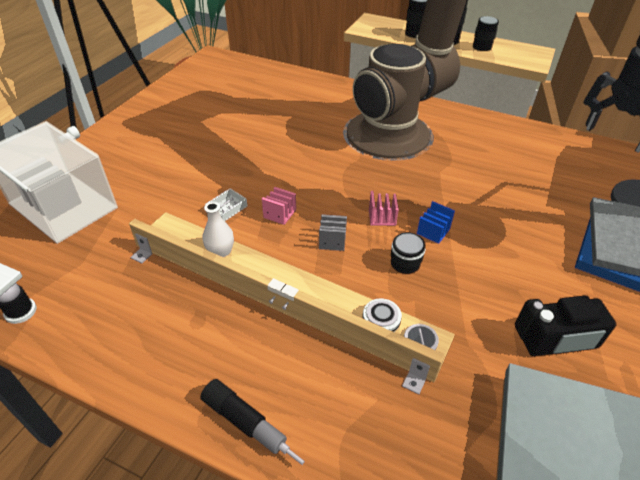

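View pics/top0.png

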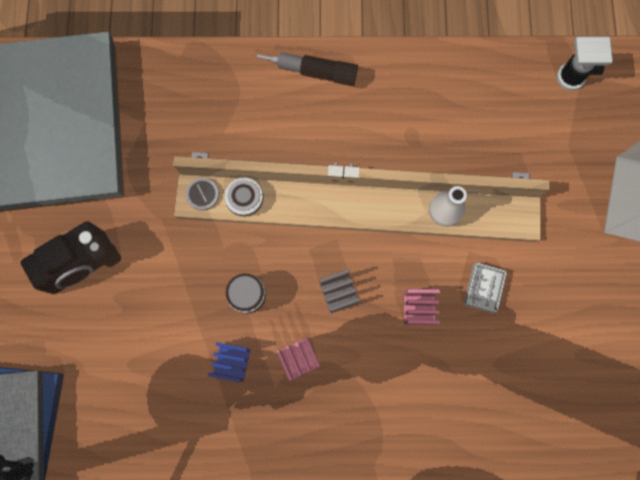

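The grey holder is at top (340,291) and scene (333,232). The tape and pencil line are at top (343,171) and scene (283,289). I'll enlarge both spots.

```bash
python3 - <<'E'
import cv2,numpy as np
t=cv2.imread("pics/top0.png"); s=cv2.imread("pics/scene0.png")
f=lambda im,x,y,w,h,k:cv2.resize(im[y:y+h,x:x+w],None,fx=k,fy=k,interpolation=cv2.INTER_CUBIC)
a=f(t,300,255,80,60,5);b=f(t,310,150,80,60,5);c=f(s,295,200,80,60,5);d=f(s,250,265,80,60,5)
cv2.imwrite("pics/crop.png",np.vstack([np.hstack([a,b]),np.hstack([c,d])]))
E
```

```text
(no output)
```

View pics/crop.png

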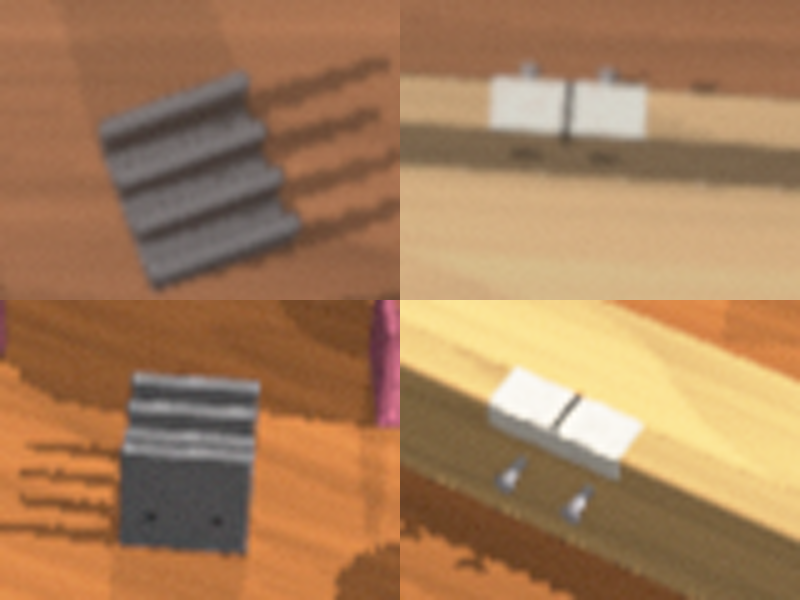

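```bash
cat > h.py <<'E'
import numpy as np,cv2
from scipy.spatial.transform import Rotation as R
from scipy.optimize import least_squares
CAM={'scene':(500.926,323.254,248.065,[1.14237851,0.31744712,0.75848568],[0.50544022,0.75567751,1.88949718]),
'top':(584.9711,320.62,254.047,[0.30665867,0.06001497,1.04134301],[0.15455502,-0.15202646,-1.56554253])}
def proj(n,P):
    f,cx,cy,e,a=CAM[n]; p=R.from_rotvec(a).inv().apply(np.atleast_2d(P)-e)
    return np.c_[cx+f*p[:,0]/-p[:,2], cy-f*p[:,1]/-p[:,2]]
def ray(n,uv,z):
    f,cx,cy,e,a=CAM[n]; uv=np.atleast_2d(uv)
    d=R.from_rotvec(a).apply(np.c_[(uv[:,0]-cx)/f,-(uv[:,1]-cy)/f,-np.ones(len(uv))])
    e=np.array(e); return e+d*((z-e[2])/d[:,2])[:,None]
def fit(obs,x0): # obs: (cam, local xyz, uv); pose x,y,yaw
    def r(p):
        o=[]
        for n,l,uv in obs: o+=list(proj(n,R.from_euler('z',p[2]).apply(l)+[p[0],p[1],0])[0]-uv)
        return o
    s=least_squares(r,x0,loss='soft_l1'); return s.x,np.round(np.reshape(r(s.x),(-1,2)),1)
E
cat > m.py <<'E'
from h import *
c=lambda u,v,x0,y0,U=0,V=0:np.array([x0+(u-U+.5)/5-.5,y0+(v-V+.5)/5-.5])
a=lambda u,v:c(u,v,300,255); b=lambda u,v:c(u,v,310,150,400,0)
s=lambda u,v:c(u,v,295,200,0,300); d=lambda u,v:c(u,v,250,265,400,300)
H=[('top',[.0285,.027,.056],a(100,125)),('top',[.0285,-.027,.056],a(245,72)),('top',[.0225,-.027,.056],a(248,90)),
('top',[-.0285,.027,.048],a(155,287)),('top',[-.0285,-.027,.048],a(300,232)),
('scene',[.0285,-.027,.056],s(122,455)),('scene',[.0285,.027,.056],s(253,461)),('scene',[.0285,-.027,0],s(120,543)),('scene',[.0285,.027,0],s(245,553))]
p,r=fit(H,[.25,0.03,.3]); print('holder',p,np.degrees(p[2]));print(r.tolist())
for n in('top','scene'):
    q,r=fit([o for o in H if o[0]==n],p);print(n,q)
g=cv2.cvtColor(cv2.imread('pics/top0.png'),cv2.COLOR_BGR2GRAY).astype(float); g=cv2.GaussianBlur(g,(0,0),.8)
pts=[]
for x in list(range(210,325,5))+list(range(365,430,5))+list(range(480,540,5)):
    y0=174.6+(x-320)*.07; ys=np.arange(int(y0)-5,int(y0)+7); D=g[ys+1,x]-g[ys-1,x]; i=D.argmin()
    if 0<i<len(ys)-1: pts.append((x,ys[i]+.5*(D[i-1]-D[i+1])/(D[i-1]-2*D[i]+D[i+1])))
W=ray('top',pts,.065)[:,:2]
l=cv2.fitLine(W.astype(np.float32),cv2.DIST_HUBER,0,.01,.01).ravel();v=l[:2]*np.sign(l[1]);n=np.array([v[1],-v[0]])
print('yaw strip',np.degrees(np.arctan2(n[1],n[0])),'x at y=.02',l[2]+(0.02-l[3])*v[0]/v[1],'res mm',np.round(1e3*(W-l[2:])@n,1))
print('line top rear/front',ray('top',[b(570,80),b(565,137)],.065)[:,:2].tolist())
print('line scene rear/front',ray('scene',[d(555,427),d(578,397)],.065)[:,:2].tolist())
print('tape corners top front L,R',ray('top',[b(488,130),b(646,138)],.065)[:,:2].tolist())
print('tape corners scene front',ray('scene',[d(515,366),d(642,422)],.065)[:,:2].tolist())
for n,uv,z in(('vase base top',(446,207),.03),('telec',(244,196),.047),('lens',(245,292),.058),('tin',(487,288),.02),('pink',(421,307),.05)): print(n,ray('top',uv,z)[0,:2])
E
python3 m.py
```

```text
holder [0.439061   0.02959743 0.35050883] 20.08267658148651
[[-0.8, 0.4], [-0.1, 0.2], [0.5, -0.1], [-0.3, -0.1], [0.4, -0.0], [-0.4, -0.8], [-0.0, -0.3], [-0.2, 0.8], [0.4, 0.5]]
top [0.43915677 0.02952678 0.34820419]
scene [0.43874571 0.0296325  0.35147024]
yaw strip -3.8943799 x at y=.02 0.6383112 res mm [ 0.4 -0.   0.6 -0.2 -0.2  0.2  0.1 -0.3 -0.   0.1 -0.3  0.   0.2 -0.4
 -0.   0.2 -0.2 -0.   0.4 -0.2 -0.   0.4  0.1  0.5  0.1  0.4  0.3 -0.4
 -0.1  0.2 -0.4 -0.3  0.  -0.6 -0.4 -0.2 -0.5 -0.1 -0.  -0.6  0.   0.3
 -0.2  0.1  0.5  0.1  0.4  0.8]
line top rear/front [[0.6578241112239992, 0.02128464889707419], [0.6369010849655057, 0.023191357912822293]]
line scene rear/front [[0.6531038823718391, 0.02197466372634055], [0.6372623648245086, 0.022936910932493504]]
tape corners top front L,R [[0.6394774378891863, 0.05008521227599322], [0.6365191590040409, -0.005098310338385814]]
tape corners scene front [[0.6339746756410367, -0.0045931711557524735], [0.63785816491844, 0.04897165401784692]]
vase base top [ 0.59242319 -0.16281201]
telec [0.60793596 0.19706434]
lens [0.43568707 0.18956784]
tin [ 0.44765064 -0.23096131]
pink [ 0.41105029 -0.10869435]
```

```bash
cat > go.py <<'E'
import sys
from h import *
from workcell import state
# args: x y z yaw(deg of tool y-line normal i.e. holder x dir)
s=state(); x,y,z,yaw=map(float,sys.argv[1:5])
T=R.from_rotvec(s['eef_rot']); p=np.array(s['eef_pos']); best=None
for k in(0,180):
    G=R.from_euler('z',yaw+k,degrees=True)*R.from_euler('x',180,degrees=True)
    rv=(T.inv()*G).as_rotvec()
    if best is None or np.linalg.norm(rv)<np.linalg.norm(best): best=rv
print('t',round(s['time_s'],2),'pos',p.round(4),'q',np.round(s['q'],2),'tilt',np.round(T.as_matrix()[:,2],4),'gap',round(s['finger_gap'],4),'F',np.round(s['wrist_force'],2),'grip',round(s['grasp_force'],1))
print('turn units',(best/.08).round(3),' tool xyz now',T.inv().apply([x,y,z]-p).round(4),' after turn',(T*R.from_rotvec(best)).inv().apply([x,y,z]-p).round(4))
E
python3 go.py .439 .0296 .12 20.08
```

```text
t 0.1 pos [0.2037 0.4835 0.2416] q [ 1.17  0.13 -0.04  1.41 -0.    1.57] tilt [-5.0e-04 -1.3e-03 -1.0e+00] gap 0.0853 F [0.89 0.43 0.39] grip 0.0
turn units [-1.700e-02 -7.000e-03 -9.365e+00]  tool xyz now [-0.393  -0.3267  0.1221]  after turn [-0.0651 -0.5071  0.1216]
```

Emit:
{"api": "carry_out", "payload": {"targets": [{"wz": -0.936,"fingers": 1},{"wz": -0.936,"fingers": 1},{"wz": -0.936,"fingers": 1},{"wz": -0.936,"fingers": 1},{"wz": -0.936,"fingers": 1},{"wz": -0.936,"fingers": 1},{"wz": -0.936,"fingers": 1},{"wz": -0.936,"fingers": 1},{"wz": -0.936,"fingers": 1},{"wz": -0.936,"fingers": 1}]}}

```text
validation failed for argument at $.ta...
```

Emit:
{"api": "carry_out", "payload": {"targets": [{"x": -0.0055,"y": -0.042,"z": 0.01,"fingers": 1},{"x": -0.0055,"y": -0.042,"z": 0.01,"fingers": 1},{"x": -0.0055,"y": -0.042,"z": 0.01,"fingers": 1},{"x": -0.0055,"y": -0.042,"z": 0.01,"fingers": 1},{"x": -0.0055,"y": -0.042,"z": 0.01,"fingers": 1},{"x": -0.0055,"y": -0.042,"z": 0.01,"fingers": 1},{"x": -0.0055,"y": -0.042,"z": 0.01,"fingers": 1},{"x": -0.0055,"y": -0.042,"z": 0.01,"fingers": 1},{"x": -0.0055,"y": -0.042,"z": 0.01,"fingers": 1},{"x": -0.0055,"y": -0.042,"z": 0.01,"fingers": 1},{"x": -0.0055,"y": -0.042,"z": 0.01,"fingers": 1},{"fingers": 1}]}}

```text
validation failed for argument at $.ta...
```

```bash
python3 go.py .439 .0296 .1 20.08
```

```text
t 0.1 pos [0.2037 0.4835 0.2416] q [ 1.17  0.13 -0.04  1.41 -0.    1.57] tilt [-5.0e-04 -1.3e-03 -1.0e+00] gap 0.0853 F [0.89 0.43 0.39] grip 0.0
turn units [-1.700e-02 -7.000e-03 -9.365e+00]  tool xyz now [-0.393  -0.3267  0.1421]  after turn [-0.0651 -0.5071  0.1416]
```

Emit:
{"api": "carry_out", "payload": {"targets": [{"x": 0,"y": 0,"z": 0,"wx": 0,"wy": 0,"wz": -0.936,"fingers": 1},{"x": 0,"y": 0,"z": 0,"wx": 0,"wy": 0,"wz": -0.936,"fingers": 1},{"x": 0,"y": 0,"z": 0,"wx": 0,"wy": 0,"wz": -0.936,"fingers": 1},{"x": 0,"y": 0,"z": 0,"wx": 0,"wy": 0,"wz": -0.936,"fingers": 1},{"x": 0,"y": 0,"z": 0,"wx": 0,"wy": 0,"wz": -0.936,"fingers": 1},{"x": 0,"y": 0,"z": 0,"wx": 0,"wy": 0,"wz": -0.936,"fingers": 1},{"x": 0,"y": 0,"z": 0,"wx": 0,"wy": 0,"wz": -0.936,"fingers": 1},{"x": 0,"y": 0,"z": 0,"wx": 0,"wy": 0,"wz": -0.936,"fingers": 1},{"x": 0,"y": 0,"z": 0,"wx": 0,"wy": 0,"wz": -0.936,"fingers": 1},{"x": 0,"y": 0,"z": 0,"wx": 0,"wy": 0,"wz": -0.936,"fingers": 1}], "grip_force": 40}}

```text
time_s: 1.1
eef_pos: [0.2038, 0.4836, 0.2418]
eef_rot: [0.552, -3.092, 0.001]
wrist_force: [0.3, 0.2, -0.2]
finger_gap: 0.0851
grasp_force: 0.0
```

Emit:
{"api": "carry_out", "payload": {"targets": [{"x": -0.0055,"y": -0.042,"z": 0.01,"wx": 0,"wy": 0,"wz": 0,"fingers": 1},{"x": -0.0055,"y": -0.042,"z": 0.01,"wx": 0,"wy": 0,"wz": 0,"fingers": 1},{"x": -0.0055,"y": -0.042,"z": 0.01,"wx": 0,"wy": 0,"wz": 0,"fingers": 1},{"x": -0.0055,"y": -0.042,"z": 0.01,"wx": 0,"wy": 0,"wz": 0,"fingers": 1},{"x": -0.0055,"y": -0.042,"z": 0.01,"wx": 0,"wy": 0,"wz": 0,"fingers": 1},{"x": -0.0055,"y": -0.042,"z": 0.01,"wx": 0,"wy": 0,"wz": 0,"fingers": 1},{"x": -0.0055,"y": -0.042,"z": 0.01,"wx": 0,"wy": 0,"wz": 0,"fingers": 1},{"x": -0.0055,"y": -0.042,"z": 0.01,"wx": 0,"wy": 0,"wz": 0,"fingers": 1},{"x": -0.0055,"y": -0.042,"z": 0.01,"wx": 0,"wy": 0,"wz": 0,"fingers": 1},{"x": -0.0055,"y": -0.042,"z": 0.01,"wx": 0,"wy": 0,"wz": 0,"fingers": 1},{"x": -0.0055,"y": -0.042,"z": 0.01,"wx": 0,"wy": 0,"wz": 0,"fingers": 1},{"x": 0,"y": 0,"z": 0,"wx": 0,"wy": 0,"wz": 0,"fingers": 1}]}}

```text
time_s: 2.3
eef_pos: [0.4198, 0.0667, 0.1307]
eef_rot: [0.537, -3.093, 0.002]
wrist_force: [-0.2, 0.4, -0.2]
finger_gap: 0.0853
grasp_force: 0.0
```

```bash
python3 go.py .439 .0296 .09 20.08
```

```text
t 2.3 pos [0.4198 0.0667 0.1307] q [ 0.16 -0.04 -0.45  1.15 -0.   -0.19] tilt [-0.0018 -0.0015 -1.    ] gap 0.0853 F [-0.21  0.43 -0.23] grip 0.0
turn units [-0.01  -0.028 -0.087]  tool xyz now [-0.0056 -0.0414  0.0407]  after turn [-0.0053 -0.0415  0.0407]
```

Emit:
{"api": "carry_out", "payload": {"targets": [{"x": -0.0027,"y": -0.0207,"z": 0.01,"wx": 0,"wy": 0,"wz": -0.087,"fingers": 1},{"x": -0.0027,"y": -0.0207,"z": 0.01,"wx": 0,"wy": 0,"wz": 0,"fingers": 1},{"x": 0,"y": 0,"z": 0,"wx": 0,"wy": 0,"wz": 0,"fingers": 1},{"x": 0,"y": 0,"z": 0.022,"wx": 0,"wy": 0,"wz": 0,"fingers": 1},{"x": 0,"y": 0,"z": 0.022,"wx": 0,"wy": 0,"wz": 0,"fingers": 1},{"x": 0,"y": 0,"z": 0.022,"wx": 0,"wy": 0,"wz": 0,"fingers": 1},{"x": 0,"y": 0,"z": 0.018,"wx": 0,"wy": 0,"wz": 0,"fingers": 1},{"x": 0,"y": 0,"z": 0,"wx": 0,"wy": 0,"wz": 0,"fingers": 1},{"x": 0,"y": 0,"z": 0,"wx": 0,"wy": 0,"wz": 0,"fingers": 1}]}}

```text
time_s: 3.2
eef_pos: [0.4381, 0.0343, 0.0288]
eef_rot: [0.559, -3.091, -0.001]
wrist_force: [0.2, 0.6, 0.7]
finger_gap: 0.0853
grasp_force: 0.0
```

```bash
python3 go.py .439 .0296 .022 20.08; python3 - <<'E'
from workcell import eyes
import cv2,numpy as np
f=lambda im,x,y,w,h,k:cv2.resize(im[y:y+h,x:x+w],None,fx=k,fy=k,interpolation=cv2.INTER_CUBIC)
s=eyes.read_camera("scene")["color"][:,:,::-1]
t=eyes.read_camera("top")["color"][:,:,::-1]
cv2.imwrite("pics/g1.png",np.hstack([f(t,290,240,100,100,4),f(s,285,170,100,100,4)]))
E
```

```text
t 3.2 pos [0.4381 0.0343 0.0288] q [ 0.08  0.06 -0.59  0.91  0.   -0.28] tilt [-6.e-04  2.e-04 -1.e+00] gap 0.0853 F [0.15 0.6  0.72] grip 0.0
turn units [ 0.005 -0.006  0.094]  tool xyz now [ 0.0009 -0.0047  0.0068]  after turn [ 0.0008 -0.0047  0.0068]
```

View pics/g1.png

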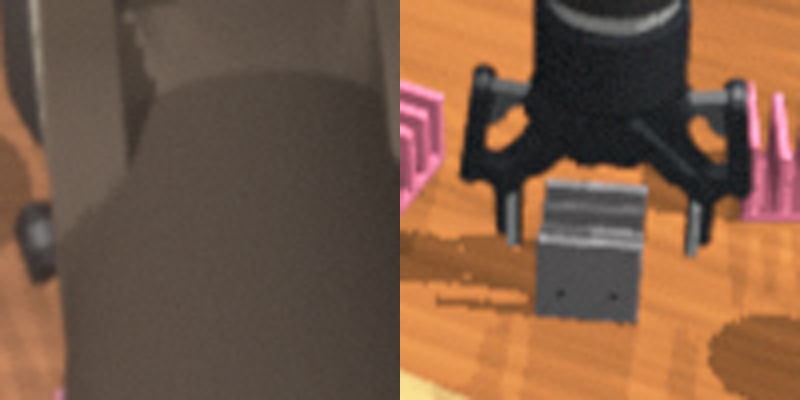

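The fingers straddle the holder: pads at about (510,220) and (695,230), holder between 540 and 645. I'll centre, lower a little and close.

Emit:
{"api": "carry_out", "payload": {"targets": [{"x": 0.0008,"y": -0.0047,"z": 0.0068,"wx": 0,"wy": 0,"wz": 0.094,"fingers": 1},{"x": 0,"y": 0,"z": 0,"wx": 0,"wy": 0,"wz": 0,"fingers": 1},{"x": 0,"y": 0,"z": 0,"wx": 0,"wy": 0,"wz": 0,"fingers": 0.5},{"x": 0,"y": 0,"z": 0,"wx": 0,"wy": 0,"wz": 0,"fingers": 0.4},{"x": 0,"y": 0,"z": 0,"wx": 0,"wy": 0,"wz": 0,"fingers": 0.3},{"x": 0,"y": 0,"z": 0,"wx": 0,"wy": 0,"wz": 0,"fingers": 0.3},{"x": 0,"y": 0,"z": 0,"wx": 0,"wy": 0,"wz": 0,"fingers": 0.3},{"x": 0,"y": 0,"z": 0,"wx": 0,"wy": 0,"wz": 0,"fingers": 0.3},{"x": 0,"y": 0,"z": 0,"wx": 0,"wy": 0,"wz": 0,"fingers": 0.3},{"x": 0,"y": 0,"z": 0,"wx": 0,"wy": 0,"wz": 0,"fingers": 0.3}], "grip_force": 50}}

```text
time_s: 4.3
eef_pos: [0.4397, 0.0288, 0.0219]
eef_rot: [-0.546, 3.093, -0.0]
wrist_force: [-0.2, -1.0, 5.3]
finger_gap: 0.0531
grasp_force: 52.9
```

```bash
python3 go.py .439 .0296 .022 20.08
```

```text
t 4.3 pos [0.4397 0.0288 0.0219] q [ 0.07  0.07 -0.6   0.9  -0.   -0.28] tilt [ 8.e-04 -1.e-04 -1.e+00] gap 0.0531 F [-0.23 -0.96  5.25] grip 52.9
turn units [-0.005  0.008 -0.014]  tool xyz now [ 0.0004  0.001  -0.0001]  after turn [ 0.0004  0.001  -0.0001]
```

Emit:
{"api": "carry_out", "payload": {"targets": [{"x": 0,"y": 0,"z": -0.01,"wx": 0,"wy": 0,"wz": 0,"fingers": 0.3},{"x": 0,"y": 0,"z": -0.02,"wx": 0,"wy": 0,"wz": 0,"fingers": 0.3},{"x": 0,"y": 0,"z": -0.02,"wx": 0,"wy": 0,"wz": 0,"fingers": 0.3},{"x": 0,"y": 0,"z": -0.02,"wx": 0,"wy": 0,"wz": 0,"fingers": 0.3},{"x": 0,"y": 0,"z": 0,"wx": 0,"wy": 0,"wz": 0.87,"fingers": 0.3},{"x": 0,"y": 0,"z": 0,"wx": 0,"wy": 0,"wz": 0.87,"fingers": 0.3},{"x": 0,"y": 0,"z": 0,"wx": 0,"wy": 0,"wz": 0.87,"fingers": 0.3},{"x": 0,"y": 0,"z": 0,"wx": 0,"wy": 0,"wz": 0.87,"fingers": 0.3},{"x": 0,"y": 0,"z": 0,"wx": 0,"wy": 0,"wz": 0.87,"fingers": 0.3},{"x": 0,"y": 0,"z": 0,"wx": 0,"wy": 0,"wz": 0.87,"fingers": 0.3},{"x": 0,"y": 0,"z": 0,"wx": 0,"wy": 0,"wz": 0,"fingers": 0.3}]}}

```text
time_s: 5.4
eef_pos: [0.4391, 0.0289, 0.0916]
eef_rot: [-0.107, -3.139, -0.0]
wrist_force: [-0.0, 0.2, -1.0]
finger_gap: 0.0529
grasp_force: 52.4
```

```bash
python3 go.py .5846 .0265 .09 -3.9
```

```text
t 5.4 pos [0.4391 0.0289 0.0916] q [ 0.07  0.01 -0.5   1.06  0.    0.13] tilt [-6.e-04  1.e-04 -1.e+00] gap 0.0529 F [-0.03  0.24 -1.02] grip 52.4
turn units [ 0.    -0.008 -0.002]  tool xyz now [-0.1453  0.0075  0.0015]  after turn [-0.1453  0.0075  0.0016]
```

Emit:
{"api": "carry_out", "payload": {"targets": [{"x": -0.024,"y": 0.0015,"z": 0,"wx": 0,"wy": 0,"wz": 0,"fingers": 0.3},{"x": -0.03,"y": 0.0015,"z": 0,"wx": 0,"wy": 0,"wz": 0,"fingers": 0.3},{"x": -0.03,"y": 0.0015,"z": 0,"wx": 0,"wy": 0,"wz": 0,"fingers": 0.3},{"x": -0.03,"y": 0.0015,"z": 0,"wx": 0,"wy": 0,"wz": 0,"fingers": 0.3},{"x": -0.03,"y": 0.0015,"z": 0,"wx": 0,"wy": 0,"wz": 0,"fingers": 0.3},{"x": 0,"y": 0,"z": 0.02,"wx": 0,"wy": 0,"wz": 0,"fingers": 0.3},{"x": 0,"y": 0,"z": 0.02,"wx": 0,"wy": 0,"wz": 0,"fingers": 0.3},{"x": 0,"y": 0,"z": 0,"wx": 0,"wy": 0,"wz": 0,"fingers": 0.3},{"x": 0,"y": 0,"z": 0,"wx": 0,"wy": 0,"wz": 0,"fingers": 0.3}]}}

```text
time_s: 6.3
eef_pos: [0.583, 0.0266, 0.0515]
eef_rot: [-0.105, -3.138, 0.0]
wrist_force: [-0.0, 0.5, -0.4]
finger_gap: 0.0532
grasp_force: 52.7
```

```bash
python3 go.py .5846 .0265 .045 -3.9; python3 - <<'E'
from workcell import eyes
import cv2,numpy as np
f=lambda im,x,y,w,h,k:cv2.resize(im[y:y+h,x:x+w],None,fx=k,fy=k,interpolation=cv2.INTER_CUBIC)
s=eyes.read_camera("scene")["color"][:,:,::-1]
t=eyes.read_camera("top")["color"][:,:,::-1]
cv2.imwrite("pics/g2.png",np.hstack([f(t,290,140,100,120,4),f(s,235,210,100,120,4)]))
E
```

```text
t 6.3 pos [0.583  0.0266 0.0515] q [ 0.05  0.3  -0.25  1.02  0.    0.11] tilt [-0.0015  0.     -1.    ] gap 0.0532 F [-0.04  0.52 -0.36] grip 52.7
turn units [-0.001 -0.018  0.012]  tool xyz now [-0.0016 -0.      0.0065]  after turn [-0.0016 -0.      0.0065]
```

View pics/g2.png

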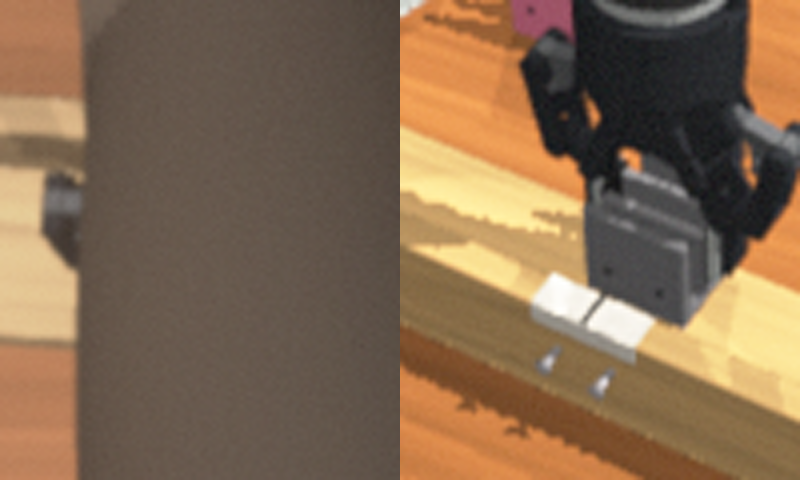

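The scene view shows the holder gripped and upright, with its back towards the strip. The top corners of the back are at crop (587,203) and (690,245). I'll check those against the tape line.

```bash
python3 - <<'E'
from h import *
d=lambda u,v:np.array([235+(u-400+.5)/4-.5,210+(v+.5)/4-.5])
z=.0296
obs=[('scene',[.0285,-.027,z+.056],d(587,203)),('scene',[.0285,.027,z+.056],d(690,245)),('scene',[.0285,.027,z],d(685,326))]
p,r=fit(obs,[.583,.0266,-.068]);print(p,np.degrees(p[2]),r.tolist())
w=R.from_euler('z',-.068).apply([[.0285,a,h+z] for a,h in((-.027,.056),(.027,.056),(.027,0))])+[.583,.0266,0]
print('pred px',((proj('scene',w)-[235,210])*4+[400,0]).round())
E
```

```text
[ 0.57884465  0.02787353 -0.07939447] -4.548968215954658 [[-0.3, -0.2], [-0.5, 0.3], [1.0, -0.1]]
pred px [[578. 206.]
 [681. 250.]
 [682. 329.]]
```

Emit:
{"api": "carry_out", "payload": {"targets": [{"x": -0.006,"y": 0,"z": 0,"wx": 0,"wy": -0.018,"wz": 0,"fingers": 0.3},{"x": -0.006,"y": 0,"z": 0,"wx": 0,"wy": 0,"wz": 0,"fingers": 0.3},{"x": 0,"y": 0,"z": 0.004,"wx": 0,"wy": 0,"wz": 0,"fingers": 0.3},{"x": 0,"y": 0,"z": 0.003,"wx": 0,"wy": 0,"wz": 0,"fingers": 0.3},{"x": 0,"y": 0,"z": 0,"wx": 0,"wy": 0,"wz": 0,"fingers": 0.3},{"x": 0,"y": 0,"z": 0,"wx": 0,"wy": 0,"wz": 0,"fingers": 0.3},{"x": 0,"y": 0,"z": 0,"wx": 0,"wy": 0,"wz": 0,"fingers": 0.3}]}}

```text
time_s: 7.1
eef_pos: [0.5954, 0.0257, 0.0444]
eef_rot: [0.107, 3.139, -0.0]
wrist_force: [-0.3, 0.4, -0.7]
finger_gap: 0.0529
grasp_force: 52.7
```

```bash
python3 go.py .6046 .0252 .0419 -3.9
```

```text
t 7.1 pos [0.5954 0.0257 0.0444] q [ 0.04  0.33 -0.23  1.02 -0.    0.11] tilt [ 1.2e-03 -1.0e-04 -1.0e+00] gap 0.0529 F [-0.29  0.43 -0.65] grip 52.7
turn units [-0.001  0.015 -0.001]  tool xyz now [-0.0092  0.0001  0.0026]  after turn [-0.0092  0.0001  0.0025]
```

Emit:
{"api": "carry_out", "payload": {"targets": [{"x": 0,"y": 0,"z": 0.001,"wx": 0,"wy": 0,"wz": 0,"fingers": 0.3},{"x": 0,"y": 0,"z": 0,"wx": 0,"wy": 0,"wz": 0,"fingers": 0.3},{"x": 0,"y": 0,"z": 0.0006,"wx": 0,"wy": 0,"wz": 0,"fingers": 0.3},{"x": 0,"y": 0,"z": 0,"wx": 0,"wy": 0,"wz": 0,"fingers": 0.3}]}}

```text
time_s: 7.5
eef_pos: [0.5955, 0.0258, 0.0428]
eef_rot: [0.107, 3.138, -0.0]
wrist_force: [-0.7, -0.2, -0.6]
finger_gap: 0.053
grasp_force: 52.7
```

Emit:
{"api": "carry_out", "payload": {"targets": [{"x": 0,"y": 0,"z": 0.0006,"wx": 0,"wy": 0,"wz": 0,"fingers": 0.3},{"x": 0,"y": 0,"z": 0,"wx": 0,"wy": 0,"wz": 0,"fingers": 0.3},{"x": 0,"y": 0,"z": 0,"wx": 0,"wy": 0,"wz": 0,"fingers": 0.3}]}}

```text
time_s: 7.8
eef_pos: [0.5955, 0.0257, 0.0423]
eef_rot: [0.107, 3.138, -0.0]
wrist_force: [-0.6, 0.6, -0.9]
finger_gap: 0.0535
grasp_force: 52.7
```

Emit:
{"api": "carry_out", "payload": {"targets": [{"x": 0,"y": 0,"z": 0.0005,"wx": 0,"wy": 0,"wz": 0,"fingers": 0.3},{"x": 0,"y": 0,"z": 0,"wx": 0,"wy": 0,"wz": 0,"fingers": 0.3},{"x": 0,"y": 0,"z": 0,"wx": 0,"wy": 0,"wz": 0,"fingers": 0.3}]}}

```text
time_s: 8.1
eef_pos: [0.5957, 0.0257, 0.042]
eef_rot: [0.107, 3.138, -0.0]
wrist_force: [0.5, -0.0, 1.1]
finger_gap: 0.0532
grasp_force: 52.9
```

Emit:
{"api": "carry_out", "payload": {"targets": [{"x": 0,"y": 0,"z": 0.0004,"wx": 0,"wy": 0,"wz": 0,"fingers": 0.3},{"x": 0,"y": 0,"z": 0,"wx": 0,"wy": 0,"wz": 0,"fingers": 0.3},{"x": 0,"y": 0,"z": 0,"wx": 0,"wy": 0,"wz": 0,"fingers": 0.3}]}}

```text
time_s: 8.4
eef_pos: [0.5957, 0.0257, 0.0419]
eef_rot: [0.107, 3.138, -0.0]
wrist_force: [-1.5, -0.5, 4.8]
finger_gap: 0.0528
grasp_force: 53.2
```

Emit:
{"api": "carry_out", "payload": {"targets": [{"x": -0.002,"y": 0,"z": -0.0003,"wx": 0,"wy": 0,"wz": 0,"fingers": 0.3},{"x": -0.002,"y": 0,"z": 0,"wx": 0,"wy": 0,"wz": 0,"fingers": 0.3},{"x": -0.002,"y": 0,"z": 0,"wx": 0,"wy": 0,"wz": 0,"fingers": 0.3},{"x": -0.002,"y": 0,"z": 0,"wx": 0,"wy": 0,"wz": 0,"fingers": 0.3},{"x": 0,"y": 0,"z": 0,"wx": 0,"wy": 0,"wz": 0,"fingers": 0.3},{"x": 0,"y": 0,"z": 0,"wx": 0,"wy": 0,"wz": 0,"fingers": 0.3}]}}

```text
time_s: 9.0
eef_pos: [0.6036, 0.0253, 0.0419]
eef_rot: [0.107, 3.138, 0.0]
wrist_force: [-3.4, 0.0, 5.9]
finger_gap: 0.053
grasp_force: 53.3
```

Emit:
{"api": "carry_out", "payload": {"targets": [{"x": -0.0007,"y": 0,"z": 0,"wx": 0,"wy": 0,"wz": 0,"fingers": 0.3},{"x": -0.0007,"y": 0,"z": 0,"wx": 0,"wy": 0,"wz": 0,"fingers": 0.3},{"x": -0.0006,"y": 0,"z": 0,"wx": 0,"wy": 0,"wz": 0,"fingers": 0.3},{"x": 0,"y": 0,"z": 0,"wx": 0,"wy": 0,"wz": 0,"fingers": 0.3},{"x": 0,"y": 0,"z": 0,"wx": 0,"wy": 0,"wz": 0,"fingers": 0.3}]}}

```text
time_s: 9.5
eef_pos: [0.6054, 0.0252, 0.0419]
eef_rot: [0.107, 3.139, 0.0]
wrist_force: [-2.8, 0.2, 5.7]
finger_gap: 0.0532
grasp_force: 53.3
```

Emit:
{"api": "carry_out", "payload": {"targets": [{"x": -0.0005,"y": 0,"z": -0.0004,"wx": 0,"wy": 0,"wz": 0,"fingers": 0.3},{"x": -0.0005,"y": 0,"z": 0,"wx": 0,"wy": 0,"wz": 0,"fingers": 0.3},{"x": 0,"y": 0,"z": 0,"wx": 0,"wy": 0,"wz": 0,"fingers": 0.3},{"x": 0,"y": 0,"z": 0,"wx": 0,"wy": 0,"wz": 0,"fingers": 0.3}]}}

```text
time_s: 9.9
eef_pos: [0.6066, 0.025, 0.0419]
eef_rot: [0.107, 3.139, 0.0]
wrist_force: [-1.2, 0.2, 1.4]
finger_gap: 0.0528
grasp_force: 53.1
```

Emit:
{"api": "carry_out", "payload": {"targets": [{"x": -0.0005,"y": 0,"z": 0,"wx": 0,"wy": 0,"wz": 0,"fingers": 0.3},{"x": -0.0005,"y": 0,"z": 0,"wx": 0,"wy": 0,"wz": 0,"fingers": 0.3},{"x": 0,"y": 0,"z": 0,"wx": 0,"wy": 0,"wz": 0,"fingers": 0.3},{"x": 0,"y": 0,"z": 0,"wx": 0,"wy": 0,"wz": 0,"fingers": 0.3}]}}

```text
time_s: 10.3
eef_pos: [0.6077, 0.0249, 0.042]
eef_rot: [0.107, 3.138, -0.0]
wrist_force: [0.4, 0.0, -0.5]
finger_gap: 0.0534
grasp_force: 52.9
```

Emit:
{"api": "carry_out", "payload": {"targets": [{"x": -0.0005,"y": 0,"z": 0,"wx": 0,"wy": 0,"wz": 0,"fingers": 0.3},{"x": -0.0005,"y": 0,"z": 0,"wx": 0,"wy": 0,"wz": 0,"fingers": 0.3},{"x": 0,"y": 0,"z": 0,"wx": 0,"wy": 0,"wz": 0,"fingers": 0.3},{"x": 0,"y": 0,"z": 0,"wx": 0,"wy": 0,"wz": 0,"fingers": 0.3}]}}

```text
time_s: 10.7
eef_pos: [0.6085, 0.0248, 0.042]
eef_rot: [0.107, 3.139, -0.0]
wrist_force: [0.4, 0.6, -0.4]
finger_gap: 0.0531
grasp_force: 52.8
```

Emit:
{"api": "carry_out", "payload": {"targets": [{"x": -0.0004,"y": 0,"z": 0,"wx": 0,"wy": 0,"wz": 0,"fingers": 0.3},{"x": -0.0004,"y": 0,"z": 0,"wx": 0,"wy": 0,"wz": 0,"fingers": 0.3},{"x": 0,"y": 0,"z": 0,"wx": 0,"wy": 0,"wz": 0,"fingers": 0.3},{"x": 0,"y": 0,"z": 0,"wx": 0,"wy": 0,"wz": 0,"fingers": 0.3}]}}

```text
time_s: 11.1
eef_pos: [0.6085, 0.0248, 0.042]
eef_rot: [-0.107, -3.14, 0.0]
wrist_force: [-4.9, 0.1, 1.8]
finger_gap: 0.053
grasp_force: 53.0
```

Contact with the strip came at TCP x of about 0.6085. I'll look before the full push.

```bash
python3 go.py .61 .0248 .042 -3.9; python3 - <<'E'
from workcell import eyes
import cv2,numpy as np
s=eyes.read_camera("scene")["color"][:,:,::-1]
cv2.imwrite("pics/g3.png",cv2.resize(s[225:325,230:345],None,fx=6,fy=6,interpolation=cv2.INTER_CUBIC)[:600])
E
```

```text
t 11.1 pos [0.6085 0.0248 0.042 ] q [ 0.04  0.35 -0.2   1.02 -0.    0.11] tilt [-0.e+00 -1.e-04 -1.e+00] gap 0.053 F [-4.89  0.06  1.8 ] grip 53.0
turn units [-0.001 -0.     0.   ]  tool xyz now [-0.0015  0.0001 -0.    ]  after turn [-0.0015  0.0001 -0.    ]
```

View pics/g3.png

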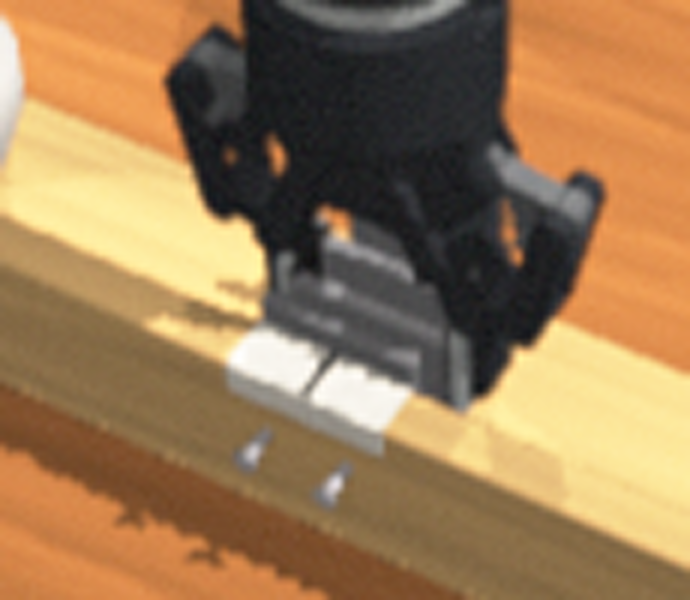

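```bash
python3 - <<'E'
from h import *
P=lambda w:((proj('scene',w)-[230,225]+.5)*6-.5).round().tolist()
for dx in(0,-.004):
  for nm,x,z in(('back top',.0285,.076),('back in top',.0225,.076),('fin3 top',.0115,.068),('back at strip top',.0285,.065)):
    print(dx,nm,P(R.from_euler('z',-.068).apply([[x,a,z] for a in(-.027,0,.027)])+[.6085+dx,.0248,0]))
print('fix line',P([[.638,.0229,.065],[.656,.0217,.065]]))
E
```

```text
0 back top [[256.0, 299.0], [333.0, 332.0], [411.0, 366.0]]
0 back in top [[266.0, 285.0], [343.0, 318.0], [421.0, 352.0]]
0 fin3 top [[287.0, 279.0], [363.0, 312.0], [440.0, 345.0]]
0 back at strip top [[258.0, 322.0], [334.0, 356.0], [412.0, 390.0]]
-0.004 back top [[262.0, 289.0], [339.0, 323.0], [417.0, 356.0]]
-0.004 back in top [[273.0, 276.0], [349.0, 309.0], [427.0, 343.0]]
-0.004 fin3 top [[293.0, 270.0], [369.0, 303.0], [446.0, 336.0]]
-0.004 back at strip top [[264.0, 313.0], [340.0, 346.0], [418.0, 380.0]]
fix line [[332.0, 358.0], [301.0, 399.0]]
```

```bash
python3 - <<'E'
from workcell import eyes
import cv2,numpy as np
s=np.mean([eyes.read_camera("scene")["color"][:,:,::-1].astype(float) for _ in range(4)],0)
c=np.clip((s[265:305,264:314])*1.6,0,255).astype(np.uint8)
cv2.imwrite("pics/g4.png",cv2.resize(c,None,fx=15,fy=15,interpolation=cv2.INTER_CUBIC))
from workcell import state
print(state()['wrist_force'])
E
```

```text
[-5.00871173 -0.57899572  1.14668432]
```

View pics/g4.png

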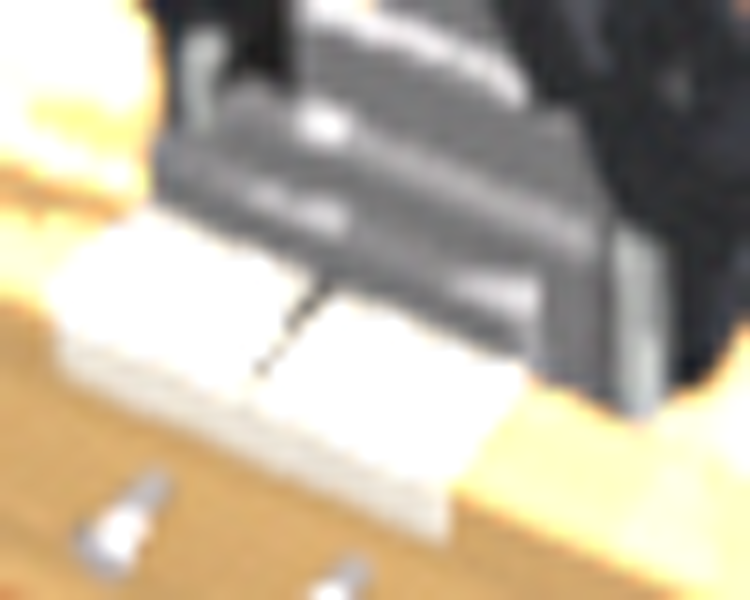

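The holder's back spans from about (157,203) to (535,357). The tape's front edge runs from (145,208) to (527,368). So the holder sits flush and centred to about 1.3 mm, and I can raise the push to about 10 N.

Emit:
{"api": "carry_out", "payload": {"targets": [{"x": -0.0003,"y": 0,"z": 0,"wx": 0,"wy": 0,"wz": 0,"fingers": 0.3},{"x": -0.0002,"y": 0,"z": 0,"wx": 0,"wy": 0,"wz": 0,"fingers": 0.3},{"x": 0,"y": 0,"z": 0,"wx": 0,"wy": 0,"wz": 0,"fingers": 0.3},{"x": 0,"y": 0,"z": 0,"wx": 0,"wy": 0,"wz": 0,"fingers": 0.3},{"x": 0,"y": 0,"z": 0,"wx": 0,"wy": 0,"wz": 0,"fingers": 0.3}]}}

```text
time_s: 11.85
eef_pos: [0.6086, 0.0248, 0.0419]
eef_rot: [-0.107, -3.139, 0.0]
wrist_force: [-6.0, 1.0, 3.6]
finger_gap: 0.0533
grasp_force: 53.1
```

Emit:
{"api": "carry_out", "payload": {"targets": [{"x": -0.0003,"y": 0,"z": 0,"wx": 0,"wy": 0,"wz": 0,"fingers": 0.3},{"x": -0.0003,"y": 0,"z": 0,"wx": 0,"wy": 0,"wz": 0,"fingers": 0.3},{"x": 0,"y": 0,"z": 0,"wx": 0,"wy": 0,"wz": 0,"fingers": 0.3},{"x": 0,"y": 0,"z": 0,"wx": 0,"wy": 0,"wz": 0,"fingers": 0.3}]}}

```text
time_s: 12.25
eef_pos: [0.6085, 0.0248, 0.0419]
eef_rot: [-0.106, -3.138, 0.0]
wrist_force: [-9.1, -0.4, 4.2]
finger_gap: 0.0535
grasp_force: 53.3
```

```bash
python3 go.py .61 .0248 .042 -3.9
```

```text
t 12.25 pos [0.6085 0.0248 0.0419] q [ 0.04  0.35 -0.2   1.02  0.    0.11] tilt [-0.0019 -0.     -1.    ] gap 0.0535 F [-9.14 -0.44  4.25] grip 53.3
turn units [-0.002 -0.023  0.004]  tool xyz now [-0.0014  0.0001 -0.0001]  after turn [-0.0014  0.0001 -0.0001]
```

Emit:
{"api": "carry_out", "payload": {"targets": [{"x": -0.0003,"y": 0,"z": 0,"wx": 0,"wy": 0,"wz": 0,"fingers": 0.3},{"x": 0,"y": 0,"z": 0,"wx": 0,"wy": 0,"wz": 0,"fingers": 0.3},{"x": 0,"y": 0,"z": 0,"wx": 0,"wy": 0,"wz": 0,"fingers": 0.3},{"x": 0,"y": 0,"z": 0,"wx": 0,"wy": 0,"wz": 0,"fingers": 0.3},{"x": 0,"y": 0,"z": 0,"wx": 0,"wy": 0,"wz": 0,"fingers": 0.3},{"x": 0,"y": 0,"z": 0,"wx": 0,"wy": 0,"wz": 0,"fingers": 0.3},{"x": 0,"y": 0,"z": 0,"wx": 0,"wy": 0,"wz": 0,"fingers": 0.3},{"x": 0,"y": 0,"z": 0,"wx": 0,"wy": 0,"wz": 0,"fingers": 0.3},{"x": 0,"y": 0,"z": 0,"wx": 0,"wy": 0,"wz": 0,"fingers": 0.3},{"x": 0,"y": 0,"z": 0,"wx": 0,"wy": 0,"wz": 0,"fingers": 0.3},{"x": 0,"y": 0,"z": 0,"wx": 0,"wy": 0,"wz": 0,"fingers": 0.3},{"x": 0,"y": 0,"z": 0,"wx": 0,"wy": 0,"wz": 0,"fingers": 0.3}]}}

```text
time_s: 13.45
eef_pos: [0.6086, 0.0248, 0.0419]
eef_rot: [-0.106, -3.137, 0.0]
wrist_force: [-10.0, -0.0, 4.7]
finger_gap: 0.0534
grasp_force: 53.4
```

Emit:
{"api": "carry_out", "payload": {"targets": [{"x": 0,"y": 0,"z": 0,"wx": 0,"wy": 0,"wz": 0,"fingers": 0.3},{"x": 0,"y": 0,"z": 0,"wx": 0,"wy": 0,"wz": 0,"fingers": 0.3},{"x": 0,"y": 0,"z": 0,"wx": 0,"wy": 0,"wz": 0,"fingers": 0.3},{"x": 0,"y": 0,"z": 0,"wx": 0,"wy": 0,"wz": 0,"fingers": 0.3},{"x": 0,"y": 0,"z": 0,"wx": 0,"wy": 0,"wz": 0,"fingers": 0.3},{"x": 0,"y": 0,"z": 0,"wx": 0,"wy": 0,"wz": 0,"fingers": 0.3},{"x": 0,"y": 0,"z": 0,"wx": 0,"wy": 0,"wz": 0,"fingers": 0.3},{"x": 0,"y": 0,"z": 0,"wx": 0,"wy": 0,"wz": 0,"fingers": 0.3},{"x": 0,"y": 0,"z": 0,"wx": 0,"wy": 0,"wz": 0,"fingers": 0.3},{"x": 0,"y": 0,"z": 0,"wx": 0,"wy": 0,"wz": 0,"fingers": 0.3},{"x": 0,"y": 0,"z": 0,"wx": 0,"wy": 0,"wz": 0,"fingers": 0.3},{"x": 0,"y": 0,"z": 0,"wx": 0,"wy": 0,"wz": 0,"fingers": 0.3}]}}

```text
time_s: 14.65
eef_pos: [0.6086, 0.0248, 0.0419]
eef_rot: [-0.106, -3.137, 0.0]
wrist_force: [-10.7, 0.1, 6.0]
finger_gap: 0.0529
grasp_force: 53.4
```

Emit:
{"api": "carry_out", "payload": {"targets": [{"x": 0,"y": 0,"z": 0,"wx": 0,"wy": 0,"wz": 0,"fingers": 0.3},{"x": 0,"y": 0,"z": 0,"wx": 0,"wy": 0,"wz": 0,"fingers": 0.3},{"x": 0,"y": 0,"z": 0,"wx": 0,"wy": 0,"wz": 0,"fingers": 0.3},{"x": 0,"y": 0,"z": 0,"wx": 0,"wy": 0,"wz": 0,"fingers": 0.3},{"x": 0,"y": 0,"z": 0,"wx": 0,"wy": 0,"wz": 0,"fingers": 0.3},{"x": 0,"y": 0,"z": 0,"wx": 0,"wy": 0,"wz": 0,"fingers": 0.3},{"x": 0,"y": 0,"z": 0,"wx": 0,"wy": 0,"wz": 0,"fingers": 0.3},{"x": 0,"y": 0,"z": 0,"wx": 0,"wy": 0,"wz": 0,"fingers": 0.3},{"x": 0,"y": 0,"z": 0,"wx": 0,"wy": 0,"wz": 0,"fingers": 0.3},{"x": 0,"y": 0,"z": 0,"wx": 0,"wy": 0,"wz": 0,"fingers": 0.3}]}}

```text
time_s: 15.65
eef_pos: [0.6086, 0.0248, 0.0419]
eef_rot: [-0.106, -3.137, 0.0]
wrist_force: [-9.7, 0.0, 3.7]
finger_gap: 0.0532
grasp_force: 53.4
```

```bash
python3 -c "
from workcell import state,job
print(state()['wrist_force']); print(job.hand_in())"
```

```text
[-9.7340133   0.01001474  3.70697463]
the job is handed in; nothing more can be done
None
```

I handed the job in at 15.7 s with the holder standing on the ledge, flush to the strip and about 1.3 mm off the pencil line by camera, still gripped and pressed at about 10 N at the wrist for over 3 s; no verdict came back.

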